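Tighten the book press with the click wrench

ROBOT

A 6-joint arm with a two-finger parallel gripper is mounted at the origin on a cart in front of the work surface, level with it; the furniture and walls round the work are solid. World frame = base frame: x ahead of the robot, y to its left, z up, the work surface at z = 0. Lengths are in m, angles in degrees, forces in N, time in s.
With the tool pointing down it reaches from about 0.325 to 0.85 m from the base axis. Payload 15.5 kg.
Tool frame: the origin (TCP) lies midway between the tips of the shut fingers; the grasp point (between the pads) lies 19 mm behind it; z points along the fingers, y is the line along which they close (so a half turn about z gives the same grasp; the last joint's range is limited). The gripper opens to 91 mm and grips with 3 to 60 N. Pads are 32 mm wide; open, the fingers measure 118 mm over their backs; the gripper's body (76 mm by 178 mm) begins 60 mm behind the grasp point.
Start: joints at [-79.784, 28.281, 77.091, -0, 74.628, -5.472], TCP at [0.169, -0.602, 0.214] pointing down, gripper open.
Joint ranges: [-166.48, 166.48], [-47.26, 123.95], [12.59, 153.08], [-70.14, 250.14], [6.76, 159.57], [-176.63, 176.63]. Speed limits (degrees/s): [108.29, 108.29, 147.25, 172.46, 172.46, 172.46].

INTERFACE

Orientations are given as a 3x3 rotation matrix whose columns are the frame's x, y, z axes.
In Python, from bench import ctrl gives the robot as it stands. The module is installed in compiled form; this text tells all that it offers. Calls block until the motion is done:
- ctrl.goto(position, orientation): joint-space move of the TCP to a pose.
- ctrl.move_l(position, vel=0.15, ori=None, contact_N=None): straight line of the TCP; ori=None keeps the orientation; vel is the mean speed in m/s. With contact_N (N) it stops when the force on the tool has changed by that much, and returns True; else False.
- ctrl.movej(angles): joint-space move.
- ctrl.command_gripper(opening): opening from 0.0 (shut) to 1.0 (fully open); the grip force is fixed at half the most; returns when the fingers have stopped.
- ctrl.sleep(seconds).
- ctrl.ik(position, orientation): joint angles nearest the present ones, or None.
- ctrl.read_camera(name): name is "scene" or "top"; returns the picture (420x560x3 uint8, blue, green, red); there is no depth.
- ctrl.camera_params(name): a dict with "fx", "fy", "cx", "cy" (pixels), "pose" (4x4, takes a point from camera to world coordinates). Camera axes: x right, y up, looking along -z (the intrinsics and any distortion apply to the point x, -y, -z); pixel columns grow to the right and rows downward; lengths in m; the calibration is good to about 2 mm. A picture is of the moment at which its call begins. camera_params takes no time and is no camera call.
A pose or a line that the arm cannot do raises ctrl.MotionError and nothing moves.
- ctrl.sign_off(): hands the job in; it is judged then, once.
Readings, each from a call of its own:
- ctrl.current_t(): time.
- ctrl.current_q(): joint angles.
- ctrl.current_dq(): joint speeds.
- ctrl.current_effort(): joint torques, N m.
- ctrl.current_tool_pos(): TCP position.
- ctrl.current_eef_rot(): TCP orientation.
- ctrl.current_contact_force(): force on the tool from outside, world axes, zero at the start.
- ctrl.current_wrist_torque(): the same for the moment, N m.
- ctrl.current_grip_width(): opening from 0.0 (shut) to 1.0 (fully open).
- ctrl.current_grasp_force(): force on a finger pad.
Only numpy, scipy, OpenCV 4.12 (cv2) and the standard library are available. Lean on these libraries where they do the work, as an engineer would, in place of code of your own. Each camera call takes 0.05 s, during which the arm holds its last target. There are 200 camera calls.

TASK

Take the click wrench from the table, seat its square ring fully down on the square head of the book press's screw, and turn the screw clockwise (seen from above) until you feel the wrench click over. Stop at once at the click, without driving the handle on to its stop, let go, and leave the wrench seated on the tightened screw. Leave the loupe, the bone folder and the card pack where they are.

Things in the scene. Friction and masses are not known exactly. Their poses are not given: they have to be found in the camera images.
- wrench_grip (a point): Middle of the wrench's handle, half-way up (12 mm above its underside). The wrench lies flat, right side up, 250 mm long, about 0.3 kg, its balance point 30 mm from here towards the ring. The black grip is a bar 24 mm wide and high, from 38 mm ahead of this point to 98 mm behind it. x along the handle to the ring (its centre 140 mm ahead), z up. Take it across its width.
- wrench_ring (a point): Centre of the wrench's square ring end, half-way up: a steel block 42 x 42 x 24 mm with a square hole of 20 mm right through, edges chamfered 2 mm, its sides along x and y. x points away from the handle, z up. Fixed to the head, which does not follow the handle when that breaks over.
- wrench_pivot (a point): Upright pivot of the handle, 95 mm ahead of the grip point. Pushed clockwise (from above), the handle stays rigid up to about 8 N across it at the grip point, then gives way, the force falling to about half over 20 mm: the click. Never drive it past 23 mm (stop at 30 mm). Freed, it springs straight. Gripped hard instead of pushed or held loosely, it takes up to 22 N. Anticlockwise rigid.
- screw_head (a point): On the screw's upright axis, 126 mm above the table: the ring's centre when seated on the round collar (12 mm lower). Square head 18 mm across flats, sides along x and y, up to 14 mm above this point, then a taper to a 7 mm tip at 22 mm. Turns with the screw. Seat the ring with its x along this x (within 0.08 rad), so that the handle points back to the robot with room to swing.
- clamp_screw (a joint): Angle of the screw, rad, growing clockwise from above (tightening). It turns with light friction (about 1 to 2 N at the wrench's grip point) and comes tight 0.5 to 0.85 rad from where it stood; just where is to be felt. The square fits loosely: the wrench may first turn up to 0.2 rad idle, and let go it droops about 0.1 rad but stays on. The screw stays where it is left.
- press: Small book press, fixed: wooden base board 190 x 220 x 18 mm, a book under a wooden platen, and a dark steel crossbar 40 mm wide and 214 mm long along y, its top 104 mm above the table (nuts at its ends up to 114 mm), with the screw in its middle. Origin on the table below the screw; x away from the robot.
- loupe: A round loupe, clear cup with a black rim, 46 mm across and 44 mm high, loose; origin at the centre of its underside. Leave alone.
- bone_folder: A flat ivory-coloured bone folder, 22 x 159 x 8 mm, long side along its y, lying loose in front of the press; origin at the centre of its underside. Leave alone.
- cards_b: A white pack of cards, 90 x 62 x 10 mm, lying loose; origin at the centre of its underside. Leave alone.

How it is judged:
By the outcome, as a careful person would: the job done as asked, in the order asked, and still so for the second after the job is handed in, with the robot touching nothing.
It also fails if it takes over 72 s, if anything falls off the work surface, if the arm or the gripper's body presses on something with over 40 N, if the wrist force passes 120 N, or if a joint passes its speed limit or range.

## Working session

There is one attempt and no reset: what is moved stays moved. The work goes in short steps, each a Python script; the robot and the scene stay as the last script left them, time stands still between calls to the robot, and variables do not carry over. Pictures are saved under pics/ and viewed, at most 10 in all, crops included, and the job is handed in when it is done.

```bash
mkdir -p pics; python3 - <<'E'
from bench import ctrl
import cv2,numpy as np
for n in("top","scene"):
    cv2.imwrite(f"pics/{n}0.png",ctrl.read_camera(n)); p=ctrl.camera_params(n)
    print(n,{k:(np.round(v,4).tolist() if k=='pose' else v) for k,v in p.items()})
print(ctrl.current_t(),ctrl.current_eef_rot())
E
```

```text
top {'fx': 477.76496904734324, 'fy': 477.76496904734324, 'cx': 271.78224360487326, 'cy': 209.34268688172176, 'pose': [[-0.0053, 0.9919, -0.1266, 0.3929], [-1.0, -0.0052, 0.0009, 0.0911], [0.0002, 0.1266, 0.9919, 1.422], [0.0, 0.0, 0.0, 1.0]]}
scene {'fx': 398.9536976893878, 'fy': 398.9536976893878, 'cx': 286.82949114612694, 'cy': 210.01180721196354, 'pose': [[-0.5773, 0.5644, -0.59, -0.0386], [-0.8165, -0.3988, 0.4174, 0.5115], [0.0003, 0.7228, 0.6911, 0.8225], [0.0, 0.0, 0.0, 1.0]]}
0.1 [[ 9.62751304e-01  2.70388375e-01 -2.29293612e-04]
 [ 2.70388461e-01 -9.62750681e-01  1.09866689e-03]
 [ 7.63141749e-05 -1.11974133e-03 -9.99999370e-01]]
```

View pics/top0.png

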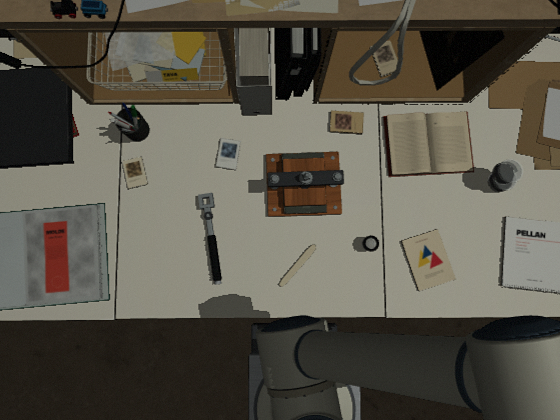

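View pics/scene0.png

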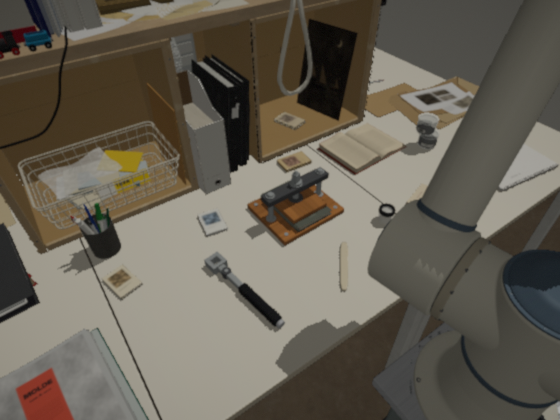

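Top view: wrench ring near px (205,201), black grip (211,236) to (216,279), screw near (306,178), folder (298,265), loupe (370,243). Next I measure.

```bash
cat > h.py <<'E'
from bench import ctrl
import cv2,numpy as np
def ray(n,u,v):
    p=ctrl.camera_params(n);T=np.array(p['pose'])
    d=np.array([(u-p['cx'])/p['fx'],-(v-p['cy'])/p['fy'],-1.])
    return T[:3,3],T[:3,:3]@d
def plane(n,u,v,z):
    o,d=ray(n,u,v);return o+d*(z-o[2])/d[2]
def proj(n,P):
    p=ctrl.camera_params(n);T=np.array(p['pose']);c=T[:3,:3].T@(np.array(P)-T[:3,3])
    return np.array([p['cx']+p['fx']*c[0]/-c[2],p['cy']-p['fy']*c[1]/-c[2]])
def two(a,b):
    (o1,d1),(o2,d2)=ray('top',*a),ray('scene',*b)
    s=np.linalg.lstsq(np.c_[d1,-d2],o2-o1,rcond=None)[0]
    p,q=o1+s[0]*d1,o2+s[1]*d2
    return (p+q)/2,np.linalg.norm(p-q)
E
python3 - <<'E'
from h import *
t=cv2.imread('pics/top0.png');s=cv2.imread('pics/scene0.png')
a=cv2.resize(t[140:240,185:385],None,fx=4,fy=4,interpolation=cv2.INTER_CUBIC)
cv2.imwrite('pics/tc.png',a)
b=cv2.resize(s[160:300,190:360],None,fx=4,fy=4,interpolation=cv2.INTER_CUBIC)
cv2.imwrite('pics/sc.png',b)
# grip mask
for nm,im,(u0,v0,u1,v1) in(('top',t,(195,225,235,290)),('scene',s,(230,275,290,330))):
    m=(im[v0:v1,u0:u1].max(2)<60).astype(np.uint8)
    n,l,st,c=cv2.connectedComponentsWithStats(m);i=1+st[1:,4].argmax()
    pts=np.argwhere(l==i)[:,::-1].astype(np.float32)
    r=cv2.minAreaRect(pts);bx=cv2.boxPoints(r)+[u0,v0]
    print(nm,st[i],(np.array(r[0])+[u0,v0]),r[1:],[np.round(plane(nm,*q,.024 if nm=='top' else .012)[:2],4).tolist() for q in bx],plane(nm,*(np.array(r[0])+[u0,v0]),.018))
E
```

```text
top [ 12  10  15  49 432] [213.65707779 258.63095856] ((48.36903381347656, 9.492216110229492), 82.09283447265625) [[0.4957, 0.2841], [0.4993, 0.2566], [0.3604, 0.2359], [0.3568, 0.2631]] [0.4277535  0.26057968 0.018     ]
scene [  8   9  43  42 572] [258.78792763 303.57748795] ((52.991180419921875, 11.632209777832031), 43.36341857910156) [[0.4967, 0.2856], [0.5071, 0.2568], [0.3684, 0.2369], [0.3611, 0.2639]] [0.42715969 0.26238204 0.018     ]
```

View pics/tc.png

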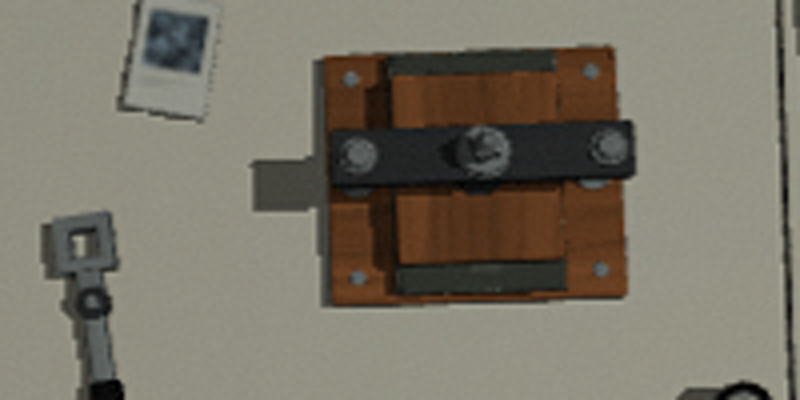

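View pics/sc.png

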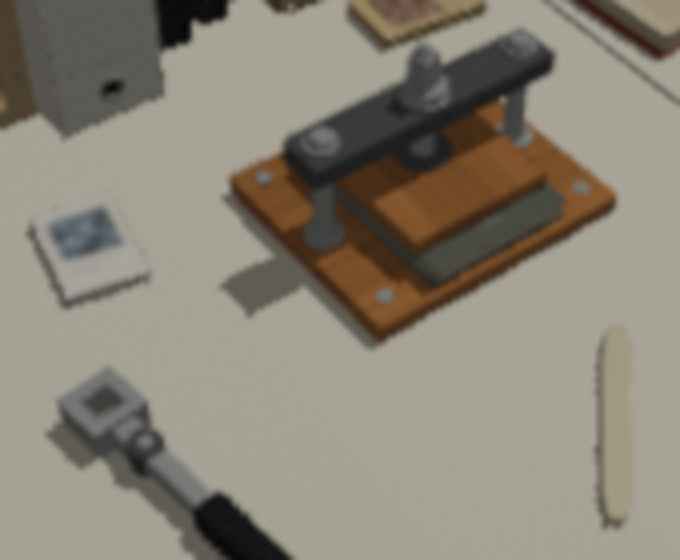

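Crops: ring hole at top px (206,200.8); nuts at (274.5,178.8) and (337.8,176.5); collar about (305.8,178); scene tip about (296.8,173). Enlarging the head for its yaw.

```bash
python3 - <<'E'
from h import *
im=[ctrl.read_camera(n) for n in('top','scene')]
t=np.mean([ctrl.read_camera('top') for _ in range(3)],0).astype(np.uint8)
s=im[1]
f=lambda i:cv2.convertScaleAbs(cv2.resize(i,(400,400),interpolation=cv2.INTER_CUBIC),alpha=1.6)
cv2.imwrite('pics/head.png',np.hstack([f(t[165:190,293:318]),f(s[165:195,282:312])]))
c=lambda u,v:(185+u/4,140+v/4)
print('ringtop',plane('top',*c(84,243),.024))
print('ring tri',two(c(84,243),(190+103/4,160+402/4)))
print('pivot',plane('top',*c(94,302),.024))
print('nuts',plane('top',*c(358,155),.114),plane('top',*c(611,146),.114))
print('collar',plane('top',*c(483,151),.114),'tip',plane('top',*c(487,145),.148),two(c(487,145),(296.75,173)))
B=[plane('top',*c(*q),.018)[:2] for q in((325,57),(612,46),(627,296),(335,305))];print(np.round(B,4),np.mean(B,0))
for a,b in((0,1),(3,2),(3,0),(2,1)):
    d=B[b]-B[a];print(np.degrees(np.arctan2(d[1],d[0])),np.linalg.norm(d))
E
```

```text
ringtop [0.59800783 0.28421546 0.024     ]
ring tri (array([0.59846533, 0.28460369, 0.0203715 ]), np.float64(0.000265902340885927))
pivot [0.55407533 0.27632049 0.024     ]
nuts [0.64566334 0.08193309 0.114     ] [ 0.65110743 -0.09421915  0.114     ]
collar [ 0.64803626 -0.00506603  0.114     ] tip [ 0.64552571 -0.00533649  0.148     ] (array([ 0.6465325 , -0.00601351,  0.1419579 ]), np.float64(0.0005808484162658163))
[[ 0.7392  0.1056]
 [ 0.7466 -0.1103]
 [ 0.5572 -0.1171]
 [ 0.5516  0.0989]] [ 0.64863327 -0.00571464]
-88.05389972377935 0.21605596805056196
-88.52510460378795 0.21609821365600446
2.0375583187957838 0.18774136042557024
2.0472631286394027 0.18951860487937147
```

View pics/head.png

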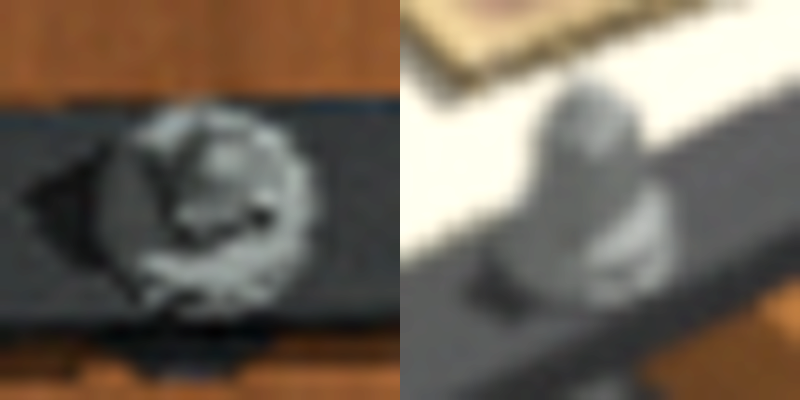

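The head looks turned some degrees from the press (front edge tilted). A better enlargement will tell.

```bash
python3 - <<'E'
from h import *
t=np.mean([ctrl.read_camera('top') for _ in range(8)],0)
s=np.mean([ctrl.read_camera('scene') for _ in range(8)],0)
f=lambda i:np.clip((cv2.resize(i,(400,400),interpolation=cv2.INTER_LANCZOS4)-20)*1.7,0,255).astype(np.uint8)
a=f(t[169:187,297:315]);b=f(s[168:188,288:308])
P0=np.array([.648,-.005])
for psi,col in((0,(0,255,0)),(17,(0,0,255))):
    for k in range(4):
        w=np.radians(psi+45+90*k)
        for z in(.114,.140):
            p=np.r_[P0+.009*2**.5*np.array([np.cos(w),np.sin(w)]),z]
            u,v=(proj('top',p)-[297,169]+.5)*400/18;cv2.circle(a,(int(u),int(v)),2,col,-1)
            u,v=(proj('scene',p)-[288,168]+.5)*20;cv2.circle(b,(int(u),int(v)),2,col,-1)
cv2.imwrite('pics/head2.png',np.hstack([a,b]))
E
```

```text
(no output)
```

View pics/head2.png

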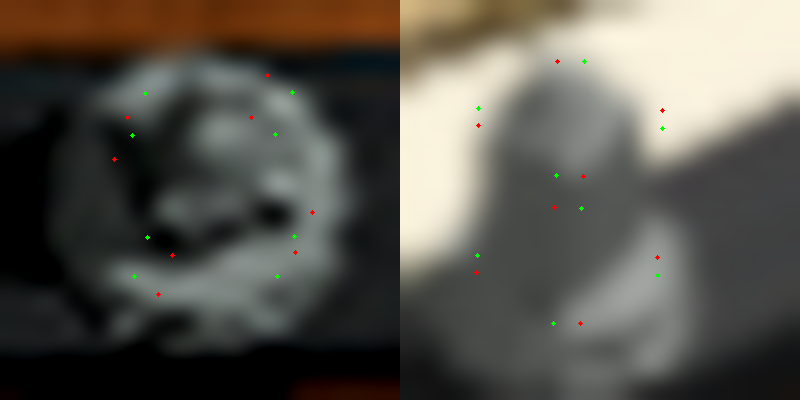

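The head's front bottom edge runs from about (150,262) to (300,222) in the left panel. So it is turned about +14° (18.7 mm edge, matching 18 mm), with its axis near (0.648, -0.0055). Now I take the wrench.

```bash
cat >> h.py <<'E'
def R(deg):
    c,s=np.cos(np.radians(deg)),np.sin(np.radians(deg))
    return np.array([[c,s,0],[s,-c,0],[0,0,-1.]])
def h(deg): return np.array([np.cos(np.radians(deg)),np.sin(np.radians(deg)),0])
E
python3 - <<'E'
from h import *
yaw=8.0; G=np.array([.597,.284,0])-.120*h(yaw); print(G)
for y,d,z in((8,.12,.2),(14,.12,.2),(-45,.14,.1)):
    C=np.array([.648,-.0055,0]); print(y,np.round(ctrl.ik(C-d*h(y)+[0,0,z],R(y)),1))
p=ctrl.current_tool_pos()
ctrl.move_l([p[0],p[1],.27],vel=.25)
ctrl.goto([*G[:2],.12],R(yaw))
print(ctrl.current_contact_force())
ctrl.move_l([*G[:2],.004],vel=.12,contact_N=8)
print(ctrl.current_tool_pos(),ctrl.current_contact_force())
ctrl.command_gripper(0.0)
print(ctrl.current_grip_width()*91,ctrl.current_grasp_force(),ctrl.current_tool_pos())
ctrl.move_l([*G[:2],.06],vel=.1)
print(ctrl.current_contact_force(),ctrl.current_wrist_torque(),ctrl.current_t())
E
```

```text
[0.47816783 0.26729923 0.        ]
8 [-8.9 21.5 91.6 -0.  66.9 73.1]
14 [-10.1  21.8  91.2  -0.   67.1  65.9]
-45 [  3.5  30.8  94.1  -0.   55.1 138.5]
[-0.06480608 -0.37161223  0.434996  ]
[0.47855165 0.26745831 0.00456521] [0.11684304 0.48871731 0.21919969]
23.820448228021494 29.97078627347946 [0.47817277 0.26730223 0.00397903]
[ 0.29689343  0.38582197 -4.34929065] [-0.00521805  0.03733123  0.01459361] 7.65
```

```bash
python3 - <<'E'
from h import *
C=np.array([.648,-.0055,0]); yaw=14
p=ctrl.current_tool_pos()
ctrl.move_l([p[0],p[1],.19],vel=.2)
ctrl.goto([*(C-.12*h(yaw)-.06*h(yaw))[:2],.19],R(yaw))
ctrl.move_l([*(C-.12*h(yaw))[:2],.18],vel=.1)
print(ctrl.current_tool_pos(),ctrl.current_t(),ctrl.current_contact_force())
t=ctrl.read_camera('top');s=ctrl.read_camera('scene')
cv2.imwrite('pics/t2.png',t);cv2.imwrite('pics/s2.png',s)
f=lambda i:cv2.convertScaleAbs(cv2.resize(i,(400,400),interpolation=cv2.INTER_CUBIC),alpha=1.4)
cv2.imwrite('pics/c2.png',np.hstack([f(t[160:210,280:330]),f(s[140:190,270:320])]))
print(proj('top',[*C[:2],.2]),proj('scene',[*C[:2],.2]))
E
```

```text
[ 0.53108454 -0.03437503  0.17985971] 10.4167 [-0.57539414  0.37701568 -3.33926182]
[308.25294529 171.4160519 ] [296.53862911 155.44002688]
```

View pics/c2.png

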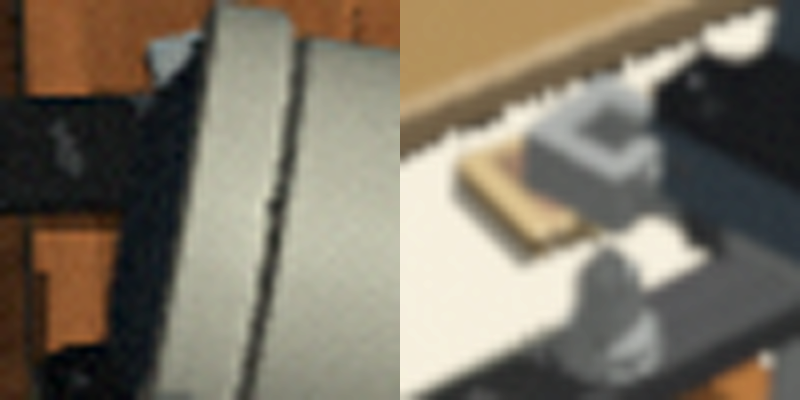

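Scene view: ring hole at px (296.5,156.3), as predicted, and right above the tip (296.5,172). The top view is blocked by the wrist. Lowering by feel.

```bash
python3 - <<'E'
from h import *
C=np.array([.6475,-.0055,0]); yaw=14
b=(C-.12*h(yaw))[:2]
ctrl.move_l([*b,.155],vel=.08);ctrl.sleep(.2)
f0=ctrl.current_contact_force();m0=ctrl.current_wrist_torque();print(f0,m0)
for z in (.146,.14,.135,.13,.125,.121,.118):
    hit=ctrl.move_l([*b,z],vel=.03,contact_N=6)
    print(hit,np.round(ctrl.current_tool_pos(),4),np.round(ctrl.current_contact_force()-f0,2),np.round(ctrl.current_wrist_torque()-m0,3))
    if hit:break
print(ctrl.current_t())
E
```

```text
[ 0.60081278  0.55970354 -2.72907358] [-0.05447481  0.04138752  0.03286704]
False [ 0.5309 -0.0345  0.1458] [-0.57 -0.68 -1.79] [ 0.015 -0.012 -0.125]
False [ 0.5308 -0.0345  0.1397] [-0.62 -0.35 -1.98] [ 0.109  0.219 -0.012]
True [ 0.5305 -0.0344  0.1358] [ 1.56 -0.81 -0.5 ] [ 0.04  -0.34  -0.026]
12.1917
```

```bash
python3 - <<'E'
from h import *
f0=np.array([.2,.2,-3.5])
def rd(s): ctrl.sleep(.15);print(s,np.round(ctrl.current_tool_pos(),4),np.round(ctrl.current_contact_force()-f0,2),np.round(ctrl.current_wrist_torque(),3))
rd('settled')
C=np.array([.6475,-.0055,0]); b=(C-.12*h(14))[:2]
for z in (.133,.130):
    hit=ctrl.move_l([*b,z],vel=.02,contact_N=10); rd(hit)
    if hit:break
cv2.imwrite('pics/c3.png',cv2.resize(ctrl.read_camera('scene')[130:210,250:350],(800,600),interpolation=cv2.INTER_CUBIC))
print(ctrl.current_t())
E
```

```text
settled [ 0.5305 -0.0345  0.1361] [ 3.28 -0.23 -2.01] [-0.032 -0.216 -0.015]
False [ 0.5307 -0.0345  0.133 ] [-4.07 -1.41  3.14] [-0.088  0.485  0.144]
False [ 0.5307 -0.0345  0.13  ] [-5.46 -0.74  3.16] [-0.038  0.747  0.115]
13.3083
```

View pics/c3.png

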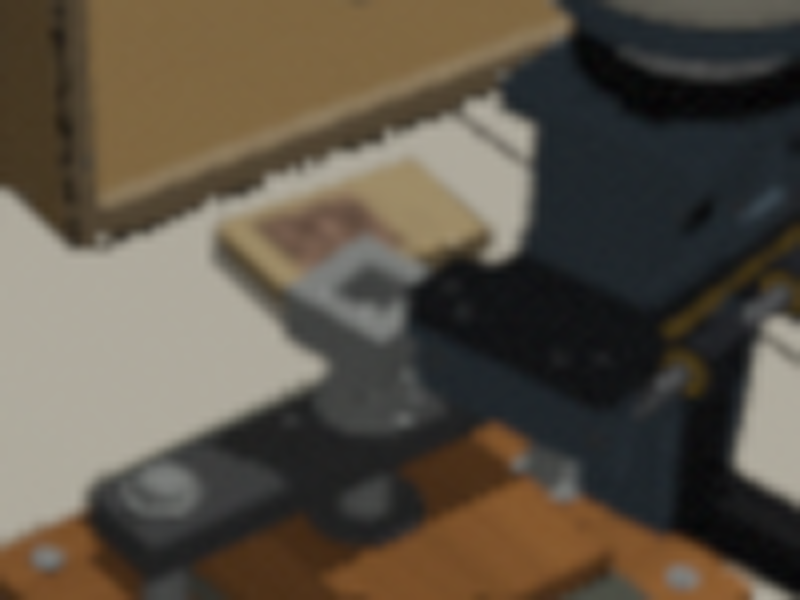

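Ring partly down over the square; the tool is pushed toward -x by 5 N, so the ring is about 1.5 mm too far forward. Correcting and lowering on.

```bash
python3 - <<'E'
from h import *
f0=np.array([.2,.2,-3.5]); yaw=14
C=np.array([.6475,-.0055,0])
def rd(s):
    ctrl.sleep(.12);f=ctrl.current_contact_force()-f0
    print(s,np.round(ctrl.current_tool_pos(),4),np.round(f,2),np.round(ctrl.current_wrist_torque(),3));return f
def go(z,hit=12):
    b=(C-.12*h(yaw))[:2];r=ctrl.move_l([*b,z],vel=.02,contact_N=hit);return r,rd((r,np.round(C,4)))
C[0]-=.0015
r,f=go(.130)
for z in(.127,.124,.121,.118):
    for k in range(4):
        if np.hypot(f[0],f[1])<2.5:break
        C[:2]+=np.clip(f[:2]*.0003,-.0008,.0008); r,f=go(ctrl.current_tool_pos()[2])
    r,f=go(z)
    if r and f[2]>8:break
print(ctrl.current_t())
E
```

```text
(False, array([ 0.646 , -0.0055,  0.    ])) [ 0.5303 -0.0345  0.1302] [ 4.47  1.65 -1.5 ] [ 0.196 -0.693  0.062]
(False, array([ 0.6468, -0.005 ,  0.    ])) [ 0.5303 -0.0342  0.1302] [ 2.06 -3.17  0.3 ] [-0.439 -0.266 -0.244]
(False, array([ 0.6474, -0.0058,  0.    ])) [ 0.5306 -0.0347  0.1301] [-2.63  0.94  1.23] [0.175 0.363 0.185]
(False, array([ 0.6466, -0.0055,  0.    ])) [ 0.5304 -0.0346  0.1301] [2.16 0.11 0.25] [ 0.055 -0.258  0.101]
(False, array([ 0.6466, -0.0055,  0.    ])) [ 0.5303 -0.0346  0.127 ] [1.37 0.88 3.55] [ 0.123 -0.56   0.078]
(False, array([ 0.6466, -0.0055,  0.    ])) [ 0.5303 -0.0346  0.124 ] [1.9  0.53 2.85] [ 0.11  -0.497  0.009]
(False, array([ 0.6466, -0.0055,  0.    ])) [ 0.5302 -0.0345  0.121 ] [1.4  0.76 3.47] [ 0.115 -0.584  0.039]
(False, array([ 0.6466, -0.0055,  0.    ])) [ 0.5302 -0.0346  0.118 ] [2.8  0.39 2.49] [ 0.104 -0.669  0.078]
16.45
```

```bash
python3 - <<'E'
from h import *
b=(np.array([.6468,-.0055,0])-.12*h(14))[:2]
for z in(.1165,.115,.1135):
    r=ctrl.move_l([*b,z],vel=.015,contact_N=8);ctrl.sleep(.12)
    print(r,ctrl.current_tool_pos(),ctrl.current_contact_force(),ctrl.current_wrist_torque())
    if r:break
print(ctrl.current_t())
cv2.imwrite('pics/c4.png',cv2.resize(ctrl.read_camera('scene')[130:210,250:350],(800,600),interpolation=cv2.INTER_CUBIC))
E
```

```text
False [ 0.53033122 -0.03452669  0.11649662] [ 0.97779945 -0.58897284  0.41148683] [ 0.141286   -0.61749289  0.05649745]
False [ 0.530372   -0.0345385   0.11498357] [1.61326644 0.89554003 0.81041517] [ 0.12064037 -0.67509281  0.09856066]
False [ 0.53043198 -0.03451898  0.113499  ] [ 2.78072451 -0.61968102  0.92124086] [ 0.19193005 -0.69771183  0.08393757]
17.55
```

View pics/c4.png

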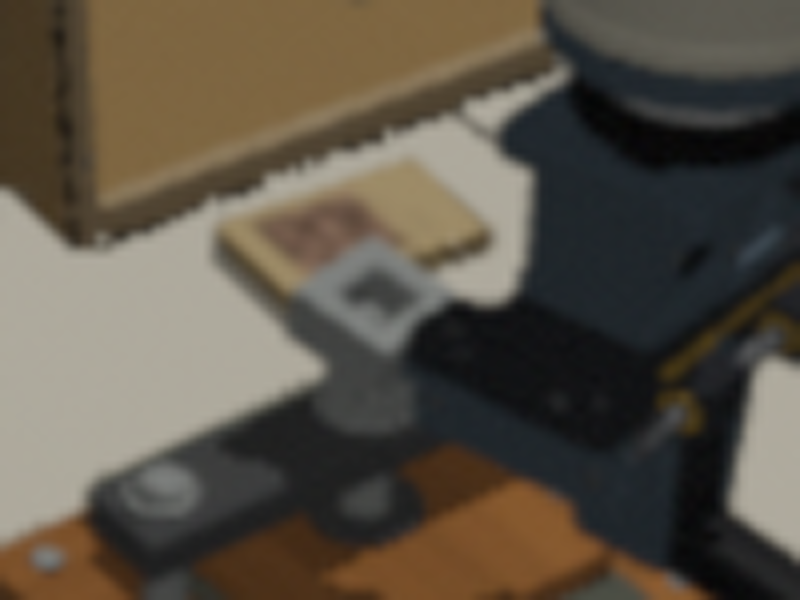

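The ring sits too high. In the scene view its hole centre moved only from px (297,168) to (297.5,168.7) while the gripper went down 16 mm, so the ring is caught part-way over the square (top about 0.155). The wrench has pitched nose-up about 10° in the grip. I'll rotate about the ring to level it, then go down watching the forces.

```bash
cat >> h.py <<'E'
from scipy.spatial.transform import Rotation as Ro
def pose(ring,yaw,th,off=np.array([.120,0,-.008]),grip_pitch=10.3):
    """tool pose for ring centre 'ring', wrench pitched th deg nose-up; wrench sits grip_pitch nose-up in tool"""
    l=np.array([-h(yaw)[1],h(yaw)[0],0])
    W=Ro.from_rotvec(-np.radians(th)*l); T=Ro.from_rotvec(np.radians(grip_pitch-th)*l).as_matrix()@R(yaw)
    hc=np.array(ring)-.12*W.apply(h(yaw))
    return hc+.008*T[:,2],T
f0=np.array([.2,.2,-3.5])
def rd(s=''):
    ctrl.sleep(.12);f=ctrl.current_contact_force()-f0;m=ctrl.current_wrist_torque()
    print(s,np.round(ctrl.current_tool_pos(),4),np.round(f,1),np.round(m,2));return f,m
E
python3 - <<'E'
from h import *
r=np.array([.6468,-.0055,.1435]);yaw=14
print(pose(r,yaw,10.3)[0],ctrl.current_tool_pos())
for th in(7,3.5,0):
    p,T=pose(r,yaw,th); ctrl.move_l(p,vel=.04,ori=T); rd(th)
for z in(.1415,.1395,.1375):
    p,T=pose([r[0],r[1],z],yaw,0); ctrl.move_l(p,vel=.02,ori=T,contact_N=10); rd(z)
print(ctrl.current_t())
s=ctrl.read_camera('scene');cv2.imwrite('pics/s5.png',s)
E
```

```text
[ 0.53224087 -0.0340628   0.11404373] [ 0.53043698 -0.03451657  0.11350217]
7 [ 0.5296 -0.0345  0.1204] [-4.2 -3.5  2.4] [-0.39  0.45 -0.06]
3.5 [ 0.5289 -0.0347  0.1278] [-4.3 -2.2  1.3] [-0.37  0.44 -0.  ]
0 [ 0.5287 -0.0348  0.1354] [-3.7 -1.4  1.7] [-0.22  0.32  0.01]
0.1415 [ 0.5287 -0.0349  0.1336] [-5.4 -2.1  3.1] [-0.27  0.44 -0.02]
0.1395 [ 0.5287 -0.0349  0.1316] [-5.2 -1.5  3.9] [-0.23  0.43  0.02]
0.1375 [ 0.5287 -0.0349  0.1296] [-5.3 -2.8  3.4] [-0.26  0.5   0.05]
20.05
```

```bash
python3 - <<'E'
from h import *
s=cv2.imread('pics/s5.png')
S=cv2.resize(s[130:210,250:350],(800,600),interpolation=cv2.INTER_CUBIC)
for n in('c3','c4'):
    a=cv2.imread(f'pics/{n}.png'); t=a[235:345,285:405]
    m=cv2.matchTemplate(S,t,cv2.TM_CCOEFF_NORMED);_,v,_,l=cv2.minMaxLoc(m);print(n,v,(np.array(l)-[285,235])/[8,7.5])
print(proj('scene',[.6468,-.0055,.155]),proj('scene',[.6468,-.0055,.138]),proj('top',[.6468,-.0055,.155]))
print(plane('top',206,200.75,.024))
E
```

```text
c3 0.5726780295372009 [-0.75        0.26666667]
c4 0.5923796892166138 [-1.125      -0.13333333]
[296.51648498 169.22058186] [296.41056798 174.14251779] [306.99269999 175.27848241]
[0.59800783 0.28421546 0.024     ]
```

The ring still rests on the head's shoulder (row about 168.5). The tip also reads about 1 px low, so the ring bottom is near 0.139, which means a yaw misfit. I'll level it, press lightly, and sweep the yaw until it drops.

```bash
cat > sweep.py <<'E'
from h import *
GP=16.0; C=np.array([.6467,-.0055])
def mv(z,yaw,vel=.05,c=None):
    p,T=pose([*C,z],yaw,0,grip_pitch=GP); ctrl.move_l(p,vel=vel,ori=T,contact_N=c)
def F(n=4):
    L=[]
    for _ in range(n): ctrl.sleep(.03);L.append(np.r_[ctrl.current_contact_force(),ctrl.current_wrist_torque()])
    return np.mean(L,0)
E
python3 - <<'E'
from sweep import *
mv(.158,14);ctrl.sleep(.1);b=F(8);print('base',np.round(b,2))
z=.153
for yaw in(14,16,18,20,22,24,26):
    mv(z,yaw)
    f=F()-b
    while f[2]<2.0 and z>.130:
        z-=.0015;mv(z,yaw);f=F()-b
    print(yaw,round(z,4),np.round(f,2),round(ctrl.current_t(),2))
    if z<.142:break
E
```

```text
base [ 7.07  2.31 -5.72  0.47 -1.54  0.11]
14 0.1515 [-3.93 -1.15  5.25 -0.14  0.47 -0.04] 21.8
16 0.1515 [-4.06 -1.86  3.89 -0.24  0.56 -0.13] 22.18
18 0.1515 [-5.2  -1.77  2.99 -0.33  0.84 -0.1 ] 22.57
20 0.1515 [-6.52 -2.07  2.79 -0.34  1.22 -0.1 ] 22.95
22 0.1515 [-7.59 -2.1   2.27 -0.36  1.27 -0.1 ] 23.33
24 0.1515 [-7.16 -2.63  2.3  -0.34  1.26 -0.11] 23.72
26 0.1515 [-6.55 -2.33  2.67 -0.33  1.26 -0.1 ] 24.1
```

```bash
python3 - <<'E'
from sweep import *
b=np.array([.2,.2,-3.3,0.1,-.25,0])
z=.1515
for yaw in(26,23,20,17,14,11):
    mv(z,yaw)
    f=F()-b
    while f[2]<1.5 and z>.130:
        z-=.0015;mv(z,yaw);f=F()-b
    print(yaw,round(z,4),np.round(f,2),round(ctrl.current_t(),2))
    if z<.140:break
E
```

```text
26 0.1305 [-1.69 -1.52  3.08 -0.02  0.01 -0.04] 29.85
```

```bash
python3 - <<'E'
from h import *
s=ctrl.read_camera('scene');cv2.imwrite('pics/s6.png',s)
S=cv2.resize(s[130:210,250:350],(800,600),interpolation=cv2.INTER_CUBIC)
a=cv2.imread('pics/c4.png')
for sl in((235,345,285,405),(235,345,285,450)):
    t=a[sl[0]:sl[1],sl[2]:sl[3]]
    m=cv2.matchTemplate(S,t,cv2.TM_CCOEFF_NORMED);_,v,_,l=cv2.minMaxLoc(m);print(v,(np.array(l)-[sl[2],sl[0]])/[8,7.5])
print(ctrl.current_tool_pos(),ctrl.current_eef_rot()[:,2])
z=np.hstack([S[100:500,150:550],cv2.resize(cv2.imread('pics/s5.png')[130:210,250:350],(800,600),interpolation=cv2.INTER_CUBIC)[100:500,150:550]])
cv2.imwrite('pics/cmp.png',z)
E
```

```text
0.5589914321899414 [-9.625 -8.4  ]
0.5636894106864929 [-31.125       15.86666667]
[ 0.5367973  -0.05908552  0.12282572] [-0.2478686  -0.12083067 -0.96122895]
```

View pics/cmp.png

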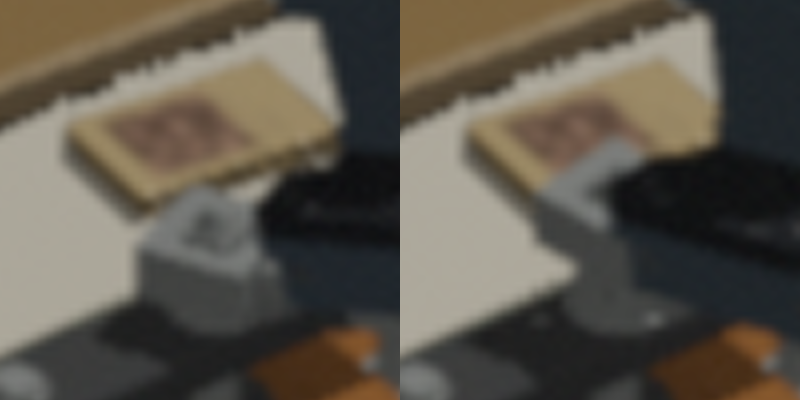

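Left panel: the ring has dropped; its hole is at scene px (295,173.3) with the head's tip showing inside and its underside at the collar. I'll press a little, let go, and check the seating by touching the ring's far rim (its top should be at 0.138).

```bash
python3 - <<'E'
from sweep import *
mv(.128,26,vel=.03);print(np.round(F(),2))
ctrl.command_gripper(.6);print(ctrl.current_grip_width())
p=ctrl.current_tool_pos();a=ctrl.current_eef_rot()[:,2]
ctrl.move_l(p-.09*a,vel=.25)
ctrl.command_gripper(0)
yaw=22; Q=np.r_[C,0]+.025*h(yaw)
ctrl.goto([*Q[:2],.19],R(yaw)); ctrl.move_l([*Q[:2],.155],vel=.1);ctrl.sleep(.1)
print(ctrl.current_contact_force())
r=ctrl.move_l([*Q[:2],.130],vel=.025,contact_N=6);ctrl.sleep(.1)
print(r,ctrl.current_tool_pos(),ctrl.current_contact_force(),ctrl.current_t())
E
```

```text
[-0.7  -1.6  -1.11  0.01 -0.3  -0.02]
0.60083403862441
[-0.12751296  0.41147046  0.42083826]
True [0.67024256 0.00382971 0.14112536] [1.78738433 0.00763115 4.97204207] 34.2083
```

```bash
python3 - <<'E'
from sweep import *
p=ctrl.current_tool_pos()
r=ctrl.move_l([p[0],p[1],.136],vel=.02,contact_N=12);ctrl.sleep(.1)
print(r,ctrl.current_tool_pos(),ctrl.current_contact_force())
ctrl.move_l([p[0],p[1],.2],vel=.25)
# current handle yaw unknown: approach with room on the -y side
yaw=26; n=np.array([-h(yaw)[1],h(yaw)[0],0])  # left of handle (+y-ish)
Q=np.r_[C,0]-.14*h(yaw)-.045*n
ctrl.goto([*Q[:2],.2],R(yaw))
s=ctrl.read_camera('scene');t=ctrl.read_camera('top');cv2.imwrite('pics/s7.png',s);cv2.imwrite('pics/t7.png',t)
r=ctrl.move_l([*Q[:2],.098],vel=.15,contact_N=10);print(r,ctrl.current_tool_pos(),ctrl.current_contact_force(),ctrl.current_t())
E
```

```text
True [0.67099629 0.00381868 0.14019862] [-0.31806039 -0.11930263  7.98765534]
False [ 0.54115585 -0.1072856   0.09857491] [ 0.81574314 -0.08938188  0.59752254] 36.5667
```

```bash
cat > push.py <<'E'
from sweep import *
import sys
def nn(y): return np.array([-h(y)[1],h(y)[0],0])
def P(y): return np.r_[(np.r_[C,0]-.14*h(y)-.0255*nn(y))[:2],.098]
b=F(6)[:3]; phi=33.; peak=0; log=[];phimin=-50
while phi>phimin:
    fine=len(log) and log[-1]>3.0
    phi-=1.0 if fine else 2.0
    ctrl.move_l(P(phi),vel=.03 if fine else .05,ori=R(phi))
    f=F(3)[:3]-b; ft=-f@nn(phi); log.append(ft)
    print(round(phi,1),round(ft,2),round(f[2],1),round(ctrl.current_t(),1))
    peak=max(peak,ft)
    if ft>13: print('too high');break
    if peak>5.5 and ft<.72*peak: print('click');break
E
python3 push.py
```

```text
31.0 0.19 0.0 37.2
29.0 0.11 -0.4 37.5
27.0 0.07 -0.4 37.9
25.0 0.1 -0.2 38.2
23.0 -0.11 -0.0 38.6
21.0 0.7 -0.2 38.9
19.0 0.81 0.2 39.3
17.0 0.71 -0.2 39.6
15.0 1.0 -0.4 40.0
13.0 0.69 -0.9 40.3
11.0 0.91 -0.4 40.7
9.0 0.76 -0.3 41.0
7.0 0.66 -0.3 41.4
5.0 0.92 -0.6 41.7
3.0 0.58 -0.2 42.1
1.0 0.82 -0.4 42.4
-1.0 0.81 -0.4 42.8
-3.0 0.61 -0.3 43.1
-5.0 0.69 -1.0 43.5
-7.0 0.4 -0.7 43.8
-9.0 0.56 -0.2 44.2
-11.0 -0.15 -1.1 44.5
-13.0 1.03 0.1 44.9
-15.0 0.82 -0.3 45.2
-17.0 0.4 -0.5 45.6
-19.0 0.94 -0.9 45.9
-21.0 1.19 -0.5 46.3
-23.0 1.83 0.3 46.6
-25.0 3.63 1.4 47.0
-26.0 5.16 2.8 47.3
-27.0 6.57 2.7 47.7
-28.0 7.18 3.4 48.0
-29.0 7.4 3.3 48.4
-30.0 6.98 3.3 48.7
-31.0 7.19 2.9 49.1
-32.0 7.62 3.0 49.4
-33.0 7.48 2.6 49.8
-34.0 6.65 2.5 50.1
-35.0 6.38 2.3 50.5
-36.0 4.75 1.2 50.8
click
```

Click felt: the force peaked at 7.6 N, then fell to 4.75 N. I stop and back off.

```bash
python3 - <<'E'
import sys
from sweep import *
def nn(y): return np.array([-h(y)[1],h(y)[0],0])
def P(y): return np.r_[(np.r_[C,0]-.14*h(y)-.0255*nn(y))[:2],.098]
for y in(-30,-24,-18,-8): ctrl.move_l(P(y),vel=.06,ori=R(y))
print(ctrl.current_contact_force())
p=ctrl.current_tool_pos();ctrl.move_l([p[0],p[1],.25],vel=.2)
ctrl.goto([.3,-.5,.25],R(-8))
print(ctrl.current_t(),ctrl.current_contact_force())
t=ctrl.read_camera('top');s=ctrl.read_camera('scene');t0=cv2.imread('pics/top0.png')
cv2.imwrite('pics/t9.png',t);cv2.imwrite('pics/s9.png',s)
# handle pose by dark grip; unchanged items
m=(t[185:300,225:400].max(2)<55).astype(np.uint8)
n,l,st,c=cv2.connectedComponentsWithStats(m)
for i in range(1,n):
    if st[i,4]>150:
        r=cv2.minAreaRect(np.argwhere(l==i)[:,::-1].astype(np.float32));q=np.array(r[0])+[225,185];print(st[i],q,r[1:],plane('top',*q,.112))
for nm,(u0,v0,u1,v1) in dict(folder=(275,240,320,290),loupe=(355,230,382,255),cards=(398,225,460,295)).items():
    print(nm,np.abs(t[v0:v1,u0:u1].astype(int)-t0[v0:v1,u0:u1]).mean())
# ring: low-sat bright in scene near head
print(proj('scene',[*C,.138]),proj('top',[*C,.138]))
E
```

```text
[0.10267659 0.11638592 0.46131793]
55.4167 [ 0.15261007 -0.54605218  0.22650737]
[  42    0   60   74 1227] [297.38922119 220.61964798] ((73.52256774902344, 58.379913330078125), 87.79740142822266) [0.52843848 0.01954517 0.112     ]
folder 14.722222222222221
loupe 3.907654320987654
cards 11.105376344086022
[296.43215326 174.16117924] [306.5370788 176.5420265]
```

```bash
python3 - <<'E'
from h import *
t=cv2.imread('pics/t9.png');t0=cv2.imread('pics/top0.png')
def edges(a,b): return [round(float(x),2) for x in a]
for nm,(u0,v0,u1,v1) in dict(folder=(272,238,325,292),cards=(395,222,462,297)).items():
    A=cv2.Canny(t0[v0-6:v1+6,u0-6:u1+6],60,150);B=cv2.Canny(t[v0:v1,u0:u1],60,150)
    print(nm)
    for I in(t0,t):
        hs=cv2.cvtColor(I[v0:v1,u0:u1],cv2.COLOR_BGR2HSV).astype(int)
        m=((hs[...,1]>50)&(hs[...,2]>110)).astype(np.uint8)
        n,l,st,c=cv2.connectedComponentsWithStats(m);i=1+st[1:,4].argmax();print(st[i],np.round(c[i]+[u0,v0],2))
# handle direction: dark pixel row centres
for v in range(185,275,6):
    d=np.where(t[v,275:400].max(1)<50)[0];print(v,(275+d.min(),275+d.max(),len(d)) if len(d) else None,end=' ')
d=np.abs(t.astype(int)-t0).max(2)[140:300,240:470]>40
n,l,st,c=cv2.connectedComponentsWithStats(d.astype(np.uint8));print([(s+[240,140,0,0,0]).tolist() for s in st[1:] if s[4]>40])
E
```

```text
folder
[  8   7  35  42 280] [297.44 264.77]
[  7   7  36  42 288] [297.36 264.73]
cards
[   7    8   53   61 1885] [428.13 260.13]
[   7    8   53   61 1888] [428.05 260.11]
185 (np.int64(275), np.int64(381), 47) 191 (np.int64(276), np.int64(381), 18) 197 (np.int64(275), np.int64(381), 15) 203 (np.int64(275), np.int64(381), 12) 209 (np.int64(276), np.int64(323), 20) 215 (np.int64(275), np.int64(382), 13) 221 (np.int64(287), np.int64(382), 10) 227 (np.int64(285), np.int64(382), 10) 233 (np.int64(283), np.int64(382), 10) 239 (np.int64(281), np.int64(383), 15) 245 (np.int64(279), np.int64(383), 16) 251 (np.int64(277), np.int64(285), 9) 257 (np.int64(276), np.int64(283), 8) 263 None 269 (np.int64(384), np.int64(384), 1) [[297, 167, 19, 19, 126], [274, 183, 33, 79, 614], [285, 189, 11, 16, 77], [270, 191, 10, 25, 114], [253, 217, 22, 47, 527], [292, 274, 93, 26, 1392], [385, 288, 85, 12, 843]]
```

```bash
python3 -c "
from bench import ctrl
print(ctrl.sign_off())"
```

```text
the job is handed in; nothing more can be done
None
```

The job is handed in: the screw was turned clockwise until the wrench clicked (7.6 N peak, falling to 4.75 N), where I stopped and let go, leaving the wrench on the screw; seating was touch-checked before the turn but not after, the loupe, bone folder and card pack show no sign of having moved, and the verdict was not shown.

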